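# Raise the guard and hold the air-test lever at its third notch

### The job

Run the air test on the pipe tee clamped to the test rig: first fold the rig's hinged guard panel up until it stands upright in front of the tee, leaving the lever alone until then. Then press the lever's pad down with the fingertips against its return spring, past the first two notches to the third, and keep holding it there with the guard still upright. Finish while still holding the lever down, and leave the loose things lying about where they are.

Things in the scene. Friction and masses are not known exactly. Their poses are not given: they have to be found in the camera images.
- rig: the test rig, fixed to the bench: grey base plate 260 mm (its x) by 400 mm (its y), 12 mm thick. Origin at the centre of the plate's underside, z up; its x axis points away from the robot side, towards the tee and the lever's pivot; it stands turned by some yaw. Guard on its +y half, lever on its -y half
- guard (a joint): angle of the guard above level, rad: a flat white-painted panel with a round bar along its free edge, leaning from its hinge towards the rig's -x side. Grows as it folds up; 1.571 is upright, limits 0 and 2.1. The hinge is stiff: it stays where it is left and needs about 2 to 5 N at the free edge to move
- guard_hinge (a point): middle of the guard's hinge line, which runs along the rig's y axis 32 mm above the bench (fixed in the rig at x 20, y 100, z 32 mm)
- guard_edge (a point): middle of the guard's free edge, on the axis of its edge bar (bar 10 mm thick, 160 mm long, along the rig's y). 140 mm from guard_hinge; at guard angle a it lies 140*cos(a) mm to the rig's -x side of the hinge and 140*sin(a) mm above it. The panel is 5 mm thick
- lever (a joint): how far the lever is pressed, rad: 0 at rest (arm sloping up 0.40 rad towards the rig's -x side), grows as its pad goes down, stop at 0.81. Notches at 0.25, 0.50 and 0.75 (the third, to be held). Let go, it springs back to 0 from anywhere. Pressing it over the humps between notches takes 7 to 10 N, easing to 2 to 5 N just before each notch; about 8 N holds the third, 12 N reaches the stop
- lever_pivot (a point): the lever's pivot, axis along the rig's y, 140 mm above the bench (in the rig at x 75, y -120, z 140 mm)
- lever_pad (a point): centre of the lever's black pad (45 mm along the lever, 50 mm across, 12 mm thick, top face 6 mm from this point). 140 mm from lever_pivot; at lever value q it lies 140*cos(0.40-q) mm to the rig's -x side of the pivot and 140*sin(0.40-q) mm above it. Beyond the pivot a thin pointer on the lever's tail rises along an upright plate with three dark lines, one for each notch, the top line being the third
- coupling: loose steel pipe coupling, a ring 42 mm across and 34 mm high, standing on the rig's base plate between guard and lever; a bystander, to be left alone
- end_cap: loose brass end cap 44 mm across, 26 mm high, on the base plate between guard and lever; a bystander, to be left alone
- wrench: loose steel wrench 190 mm long lying on the bench to the robot's left; a bystander, to be left alone
- screwdriver: loose screwdriver 200 mm long lying on the bench; a bystander, to be left alone
- grease_can: loose steel can 70 mm across, 100 mm high; a bystander, to be left alone
- jar: loose glass jar 70 mm across, 90 mm high; a bystander, to be left alone

How it is judged:
By the outcome, as a careful person would: the job done as asked, in the order asked, and still so for the second after the job is handed in, while the arm keeps its last pose, push and grip.
It also fails if it takes over 46 s, if anything falls off the work surface, if the arm or the gripper's body presses on something with over 40 N, if the wrist force passes 120 N, or if a joint passes its speed limit or range.

### The arm

A 7-joint arm with a two-finger parallel gripper is mounted at the origin on the work surface. World frame = base frame: x ahead of the robot, y to its left, z up, the work surface at z = 0. Lengths are in m, angles in degrees, forces in N, time in s.
With the tool pointing down it reaches from about 0.425 to 0.875 m from the base axis. Payload 4.7 kg.
Tool frame: the origin (TCP) lies between the finger pads; the fingertips stand 25 mm ahead of it and the grasp point (between the pads) lies 6 mm ahead of it (env.tip_reach is the distance from the TCP to the fingertips, in m); z points along the fingers, y is the direction in which the jaws open and shut (so a half turn about z gives the same grasp; the last joint's range is limited). The gripper opens to 87 mm and grips with 3 to 60 N. Pads are 19 mm wide; open, the fingers measure 117 mm over their backs; the gripper's body (75 mm by 190 mm) begins 51 mm behind the grasp point.
Start: joints at [68.13, 18.392, -4.016, 83.108, 1.295, 78.541, -3.26], TCP at [0.251, -0.6, 0.248] pointing down, gripper open.
Joint ranges: [-163.93, 163.93], [-17.29, 119.83], [-79.2, 71.16], [3.27, 140.29], [-89.18, 269.18], [5.43, 117.66], [-154.24, 154.24]. Speed limits (degrees/s): [147.25, 147.25, 180, 180, 180, 180, 180].

### API

Orientations are given as [roll, pitch, yaw] about the fixed x, y, z axes, in that order (R = Rz(yaw) Ry(pitch) Rx(roll)).
In Python, from cell import env, viewer, job gives the robot as it stands.
- The arm moves only by the tool move_arm, never from a script. Its argument "steps" is a list of rows, each a list of 7 numbers: the finger opening in cm, from 0 to 8.7, then the shift along the tool's x, y, z in cm, then the turn, a rotation vector about the tool's x, y, z in rad. In form: [[fingers, tx, ty, tz, wx, wy, wz], ...]. A call has 1 to 5 rows; each row shifts and turns the commanded pose from where the row before left it, along the tool's axes as they then stand; what a row does not reach is not made up. A row lasts 1/12 s, in which the tool goes at most 41.7 mm and 7.16 degrees, less where a joint would pass 70% of its speed; a pose out of reach is approached as far as the arm can. A call is refused whole if a number of a shift passes 4.17 or a number of a turn 0.125, either way. A call with a gripper value outside its range is refused whole. The fingers move at their own pace and stop on an object; "force" is the grip in N (left out, the last holds). Time passes only in rows, so rows that do not move let the fingers close. It gives the time, the measured TCP pose, the force and the opening at its end, in the units of the state.
- env.get_obs(): the state, without advancing time (a new reading comes with each control period).
- viewer.read_camera(name): name is "side" or "top" or "wrist"; returns a dict with "img" (384x512x3 uint8, red, green, blue), "vfov" (degrees; the focal length in pixels is half the picture's height over the tangent of half this angle, whatever the lens; pixels are square), "cx", "cy" (the principal point, pixels), "extrinsics" (4x4, takes a point from world to camera coordinates); the wrist camera has in their place "mount" (4x4, takes a point from camera to tool coordinates, whose origin is the TCP and whose axes are the flange's). Camera axes: x right, y down, z forward; pixel columns grow to the right and rows downward; lengths in m; the calibration is good to about 2 mm. A picture is of the moment at which its call begins: read the wrist's pose just before it. There is no depth.
- job.sign_off(): hands the job in, once; it reports no verdict.
The state is a dict: "time_s": time; "qpos": joint angles; "joint_velocities": joint speeds; "effort": joint torques, N m; "tool_pos": TCP position; "tool_rot": TCP orientation; "force": force on the tool from outside, world axes, zero at the start; "wrist_torque": the same for the moment, N m; "grip_width": finger opening in m.
Only numpy, scipy, OpenCV 4.12 (cv2) and the standard library are available. Lean on these libraries where they do the work, as an engineer would, in place of code of your own. Each camera call takes 0.05 s, during which the arm holds its last target.

## Working session

There is one attempt and no reset: what is moved stays moved. The work goes in short steps, Python scripts to look and compute and a tool call to move; the robot and the scene stay as the last step left them, time stands still between calls to the robot, and variables do not carry over. Pictures are saved under pics/ and viewed, and the job is handed in when it is done.

Besides the shell and the picture viewer there is one more tool, called after ">>>" by a JSON object that holds its "op" and its "data", one argument or row to a line. move_arm: Moves the arm, as the interface text tells. Its arguments: {"type":"object","properties":{"steps":{"type":"array"},"force":{"type":"number"}},"required":["steps"]}

```bash
ls; mkdir -p pics
python3 - <<'E'
from cell import env, viewer, job
import cv2
for n in ["side","top","wrist"]:
    c=viewer.read_camera(n)
    cv2.imwrite(f"pics/{n}0.png",c["img"][:,:,::-1])
    print(n,c["vfov"],c["cx"],c["cy"],c.get("extrinsics",c.get("mount")))
print(env.get_obs())
E
```

```text
pics
side 52.095231433924575 253.84288140975278 192.3614157521999 [[-0.90254999 -0.42994537 -0.02346259  0.51970104]
 [-0.23277465  0.53303569 -0.81344263  0.24052856]
 [ 0.3622423  -0.72871114 -0.58117174  1.02012245]
 [ 0.          0.          0.          1.        ]]
top 52.47932112487214 255.6555576358016 191.0413250366712 [[ 0.0098672  -0.9998639  -0.01322231  0.01387042]
 [-0.99302787 -0.0082447  -0.11759111  0.6238813 ]
 [ 0.11746609  0.01429042 -0.99297407  1.33447341]
 [ 0.          0.          0.          1.        ]]
wrist 67.72559328534115 257.3127644514856 191.75999572840487 [[-5.43200302e-04 -9.68828378e-01 -2.47732272e-01  6.72934659e-02]
 [ 9.99999503e-01 -3.19109355e-04 -9.44720808e-04 -1.47493507e-03]
 [ 8.36218642e-04 -2.47732662e-01  9.68828070e-01 -1.36673151e-01]
 [ 0.00000000e+00  0.00000000e+00  0.00000000e+00  1.00000000e+00]]
{'time_s': 0.15, 'qpos': array([68.12982084, 18.42900448, -4.01669987, 83.15815302,  1.29482389,
       78.54123763, -3.26011079]), 'joint_velocities': array([-0.02550355, -0.18511031, -0.00103176, -0.19970983, -0.00985405,
       -0.03453298,  0.05191596]), 'effort': array([ 5.49572019e-05, -4.91797042e+01, -4.04307414e-01, -3.12877893e+01,
       -6.38399343e-02,  4.04253567e-02,  9.99212284e-05]), 'tool_pos': array([ 0.25043395, -0.59940839,  0.24672236]), 'tool_rot': array([-1.79916817e+02,  4.51302437e-03,  2.26805234e+01]), 'force': array([-0.21615689,  0.71843172,  0.70520047]), 'wrist_torque': array([ 0.01211143, -0.03863813,  0.02043092]), 'grip_width': 0.08668021101992329}
```

View pics/side0.png

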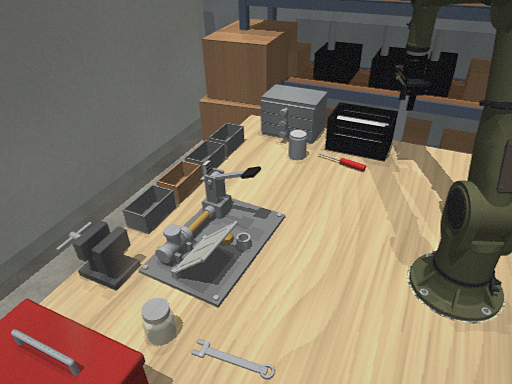

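View pics/top0.png

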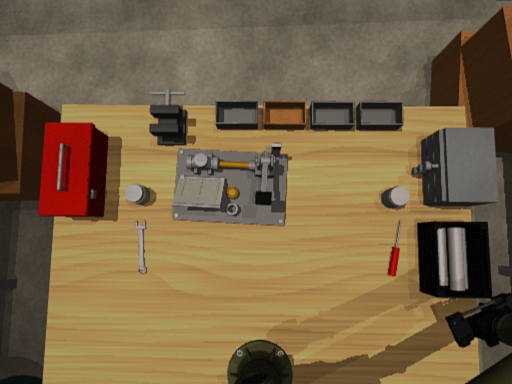

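View pics/wrist0.png

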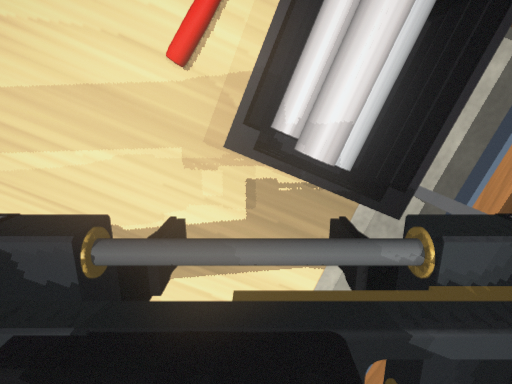

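Side view: the rig is near (215,245), with the guard tilted and the lever pad at (250,172). Top view: the plate spans about (172–288, 149–225) and the pad is at (263,198). I'll zoom in for the plate corners.

```bash
cat > h.py <<'E'
import numpy as np, cv2
from cell import env, viewer, job
from scipy.spatial.transform import Rotation as R
def cam(n):
    o=env.get_obs(); c=viewer.read_camera(n)
    c["f"]=192/np.tan(np.radians(c["vfov"]/2))
    if "extrinsics" in c: E=np.array(c["extrinsics"])
    else:
        T=np.eye(4);T[:3,:3]=R.from_euler('xyz',o["tool_rot"],degrees=True).as_matrix();T[:3,3]=o["tool_pos"]
        E=np.linalg.inv(T@np.array(c["mount"]))
    c["E"]=E; return c
def ray(c,u,v):
    d=np.array([(u-c["cx"])/c["f"],(v-c["cy"])/c["f"],1.]);Rm=c["E"][:3,:3]
    return -Rm.T@c["E"][:3,3], Rm.T@d
def onz(c,u,v,z):
    o,d=ray(c,u,v);return o+d*(z-o[2])/d[2]
def proj(c,p):
    q=c["E"][:3,:3]@np.asarray(p)+c["E"][:3,3];return np.array([c["cx"]+c["f"]*q[0]/q[2],c["cy"]+c["f"]*q[1]/q[2]])
def tri(c1,p1,c2,p2):
    o1,d1=ray(c1,*p1);o2,d2=ray(c2,*p2)
    s=np.linalg.lstsq(np.c_[d1,-d2],o2-o1,rcond=None)[0]
    a=o1+d1*s[0];b=o2+d2*s[1];return (a+b)/2,np.linalg.norm(a-b)
def crop(c,x0,y0,x1,y1,k,name):
    cv2.imwrite("pics/"+name,cv2.resize(c["img"][y0:y1,x0:x1,::-1],None,fx=k,fy=k,interpolation=cv2.INTER_CUBIC))
E
python3 - <<'E'
from h import *
crop(cam("top"),160,135,300,235,5,"topz.png")
crop(cam("side"),130,150,300,310,3.7,"sidez.png")
E
```

```text
(no output)
```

View pics/topz.png

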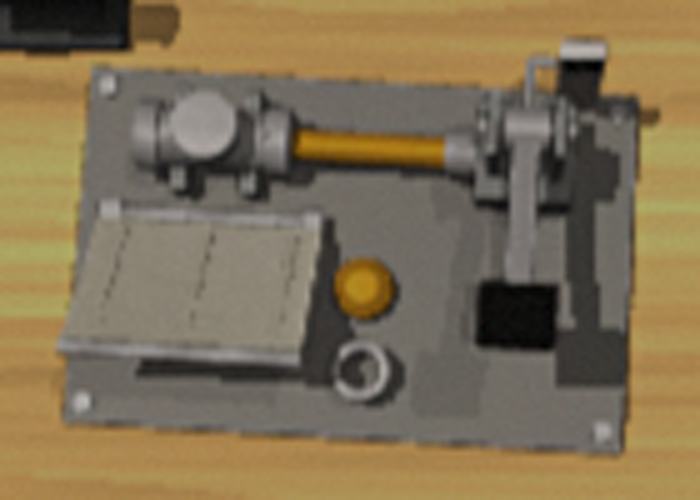

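View pics/sidez.png

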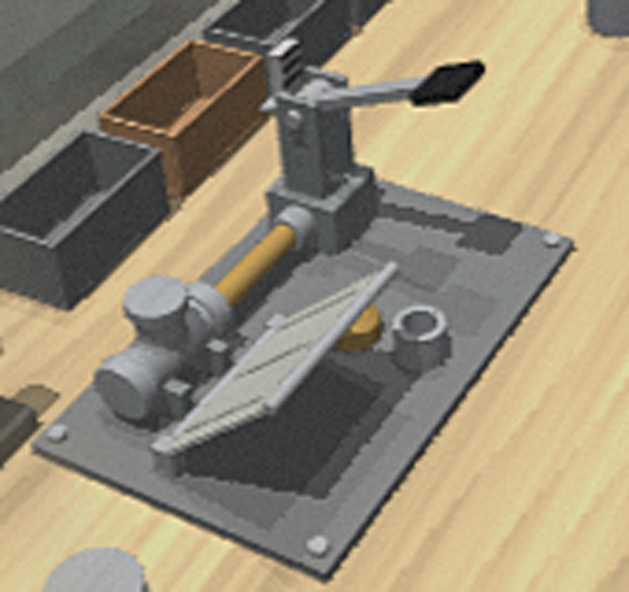

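```bash
cat >> h.py <<'E'
def z2p(x,y,x0,y0,k): return ((x+.5)/k-.5+x0,(y+.5)/k-.5+y0)
E
python3 - <<'E'
from h import *
np.set_printoptions(precision=4,suppress=True)
t=cam("top");s=cam("side")
C=[onz(t,*z2p(x,y,160,135,5),.012) for x,y in [(93,67),(637,100),(64,422),(622,453)]]
print("top +x+y,+x-y,-x+y,-x-y",*C,"ctr",np.mean(C,0))
S=[onz(s,*z2p(x,y,130,150,3.7),.012) for x,y in [(35,446),(573,241),(325,576)]]
print("side +x+y, -x-y, -x+y",*S,"ctr",(S[0]+S[1])/2)
for A in ([C[0],C[1]],[C[2],C[3]],[S[2],S[1]]):
    d=A[0]-A[1];print(np.linalg.norm(d),np.degrees(np.arctan2(-d[0],d[1])))
for A in ([C[0],C[2]],[C[1],C[3]],[S[0],S[2]]):
    d=A[0]-A[1];print(np.linalg.norm(d),np.degrees(np.arctan2(d[1],d[0])))
# guard edge: bar ends
L=tri(t,z2p(62,348,160,135,5),s,z2p(268,405,130,150,3.7));Rr=tri(t,z2p(303,360,160,135,5),s,z2p(393,268,130,150,3.7));print(L,Rr)
P=tri(t,z2p(517,316,160,135,5),s,z2p(449,83,130,150,3.7));print("pad",P)
E
```

```text
top +x+y,+x-y,-x+y,-x-y [0.7822 0.3036 0.012 ] [ 0.7605 -0.0923  0.012 ] [0.5238 0.3157 0.012 ] [ 0.5056 -0.0818  0.012 ] ctr [0.643  0.1113 0.012 ]
side +x+y, -x-y, -x+y [0.7773 0.305  0.012 ] [ 0.5045 -0.0785  0.012 ] [0.5231 0.3189 0.012 ] ctr [0.6409 0.1133 0.012 ]
0.3964973484168185 -3.1365807656070728
0.39793375346805837 -2.6309770683649334
0.39781974439370194 -2.677476032587948
0.2586321091932536 -2.6880049260617183
0.2551359516305988 -2.3627456442493826
0.2545325365375468 -3.1198800796583166
(array([0.5684, 0.2928, 0.1289]), np.float64(0.0027993808677930624)) (array([0.5614, 0.1343, 0.1251]), np.float64(0.0010675071605311976))
pad (array([ 0.5834, -0.006 ,  0.1961]), np.float64(0.0013381593826875772))
```

```bash
cat >> h.py <<'E'
np.set_printoptions(precision=4,suppress=True)
YAW=-2.75
def rig(x,y,z):
    a=np.radians(YAW);return np.array([.642+x*np.cos(a)-y*np.sin(a),.1122+x*np.sin(a)+y*np.cos(a),z])
def torig(p):
    a=np.radians(YAW);d=np.array(p)-[.642,.1122,0];return np.array([d[0]*np.cos(a)+d[1]*np.sin(a),-d[0]*np.sin(a)+d[1]*np.cos(a),p[2]])
def mat(rot): return R.from_euler('xyz',rot,degrees=True)
def plan(p,rot,wps,sp=.04):
    """wps: list of (pos, rot); print rows"""
    p=np.array(p);r=mat(rot)
    for q,rt in wps:
        q=np.array(q);g=mat(rt)
        n=int(max(np.ceil(np.linalg.norm(q-p)/sp),np.ceil((r.inv()*g).magnitude()/.122),1))
        for i in range(n):
            d=r.inv().apply((q-p)/(n-i))*100;w=(r.inv()*g).as_rotvec()/(n-i)
            d=np.round(d,2);w=np.round(w,3)
            print([0]+d.tolist()+w.tolist())
            p=p+r.apply(d/100);r=r*R.from_rotvec(w)
        print("->",p,r.as_euler('xyz',degrees=True))
E
python3 - <<'E'
from h import *
o=env.get_obs()
G=[180,0,YAW]
print(rig(-130,.1,.12),rig(-.13,.1,.12))
plan([.251,-.6,.248],[180,0,22.68],[([.37,-.40,.25],G),([.46,-.12,.25],G),([.49,.215,.25],G),([.51,.215,.12],G)])
E
```

```text
[-129.2035    6.4492    0.12  ] [0.5169 0.2183 0.12  ]
[0, 3.12, -2.31, -0.03, -0.0, -0.0, 0.074]
[0, 2.93, -2.53, -0.03, -0.0, -0.0, 0.074]
[0, 2.74, -2.75, -0.04, -0.0, -0.0, 0.074]
[0, 2.53, -2.94, -0.03, -0.0, -0.0, 0.074]
[0, 2.31, -3.12, -0.04, -0.0, -0.0, 0.074]
[0, 2.07, -3.28, -0.03, -0.0, -0.0, 0.074]
-> [ 0.37 -0.4   0.25] [180.       0.      -2.7593]
[0, 0.95, -3.55, -0.0, -0.0, -0.0, -0.0]
[0, 0.96, -3.55, -0.0, -0.0, -0.0, -0.0]
[0, 0.95, -3.55, -0.0, -0.0, -0.0, -0.0]
[0, 0.96, -3.55, -0.0, -0.0, -0.0, -0.0]
[0, 0.95, -3.55, -0.0, -0.0, -0.0, -0.0]
[0, 0.96, -3.55, -0.0, -0.0, -0.0, -0.0]
[0, 0.95, -3.55, -0.0, -0.0, -0.0, -0.0]
[0, 0.96, -3.55, -0.0, -0.0, -0.0, -0.0]
-> [ 0.46 -0.12  0.25] [180.       0.      -2.7593]
[0, 0.15, -3.73, -0.0, -0.0, -0.0, -0.0]
[0, 0.15, -3.73, -0.0, -0.0, -0.0, -0.0]
[0, 0.15, -3.74, -0.0, -0.0, -0.0, -0.0]
[0, 0.16, -3.73, -0.0, -0.0, -0.0, -0.0]
[0, 0.15, -3.74, -0.0, -0.0, -0.0, -0.0]
[0, 0.16, -3.73, -0.0, -0.0, -0.0, -0.0]
[0, 0.15, -3.74, -0.0, -0.0, -0.0, -0.0]
[0, 0.16, -3.73, -0.0, -0.0, -0.0, -0.0]
[0, 0.15, -3.74, -0.0, -0.0, -0.0, -0.0]
-> [0.49  0.215 0.25 ] [180.       0.      -2.7593]
[0, 0.5, -0.02, 3.25, -0.0, -0.0, -0.0]
[0, 0.5, -0.02, 3.25, -0.0, -0.0, -0.0]
[0, 0.5, -0.03, 3.25, -0.0, -0.0, -0.0]
[0, 0.5, -0.02, 3.25, -0.0, -0.0, -0.0]
-> [0.51  0.215 0.12 ] [180.       0.      -2.7593]
```

>>> {"op": "move_arm", "data": {
  "steps": [
    [0,3.1,-2.3,0,0,0,0.074],
    [0,2.9,-2.5,0,0,0,0.074],
    [0,2.7,-2.7,-0.1,0,0,0.074],
    [0,2.5,-2.9,0,0,0,0.074],
    [0,2.3,-3.1,-0.1,0,0,0.074]
  ],
  "force": 20
}}

```text
time_s: 0.77
tool_pos: [0.3494, -0.4332, 0.2495]
tool_rot: [180.0, 0.0, 1.2]
force: [0.5, -0.2, 0.7]
grip_width: 0.0615
```

>>> {"op": "move_arm", "data": {
  "steps": [
    [0,2.1,-3.3,0,0,0,0.074],
    [0,1,-3.5,0,0,0,0],
    [0,1,-3.5,0,0,0,0],
    [0,1,-3.5,0,0,0,0],
    [0,1,-3.5,0,0,0,0]
  ]
}}

```text
time_s: 1.18
tool_pos: [0.416, -0.2617, 0.2498]
tool_rot: [180.0, -0.0, -2.8]
force: [0.7, 0.2, 0.1]
grip_width: 0.0283
```

>>> {"op": "move_arm", "data": {
  "steps": [
    [0,1,-3.5,0,0,0,0],
    [0,0.9,-3.6,0,0,0,0],
    [0,0.9,-3.6,0,0,0,0],
    [0,0.9,-3.6,0,0,0,0],
    [0,0.1,-3.7,0,0,0,0]
  ]
}}

```text
time_s: 1.6
tool_pos: [0.4633, -0.0837, 0.2498]
tool_rot: [180.0, -0.1, -2.8]
force: [0.4, 0.0, 0.3]
grip_width: 0.002
```

>>> {"op": "move_arm", "data": {
  "steps": [
    [0,0.1,-3.7,0,0,0,0],
    [0,0.1,-3.7,0,0,0,0],
    [0,0.1,-3.7,0,0,0,0],
    [0,0.1,-3.7,0,0,0,0],
    [0,0.1,-3.7,0,0,0,0]
  ]
}}

```text
time_s: 2.02
tool_pos: [0.476, 0.1008, 0.2499]
tool_rot: [180.0, -0.1, -2.8]
force: [1.4, -0.3, -0.2]
grip_width: 0.0006
```

>>> {"op": "move_arm", "data": {
  "steps": [
    [0,0.1,-3.8,0,0,0,0],
    [0,0.1,-3.8,0,0,0,0],
    [0,0.1,-3.8,0,0,0,0],
    [0,0.5,0,3.2,0,0,0],
    [0,0.5,0,3.2,0,0,0]
  ]
}}

```text
time_s: 2.43
tool_pos: [0.4955, 0.2166, 0.187]
tool_rot: [-179.8, -0.3, -2.4]
force: [0.9, -0.9, -0.3]
grip_width: 0.0005
```

>>> {"op": "move_arm", "data": {
  "steps": [
    [0,0.6,0,3.2,0,0,0],
    [0,0.6,0,3.2,0,0,0],
    [0,0,0,0,0,0,0]
  ]
}}

```text
time_s: 2.68
tool_pos: [0.5037, 0.2094, 0.1154]
tool_rot: [179.8, 0.6, -2.8]
force: [-1.7, -1.2, -0.7]
grip_width: 0.0001
```

Run:
```python
from h import *
crop(cam("side"),130,110,330,270,3.7,"s1.png")
print(torig(env.get_obs()["tool_pos"]))
```

```text
[-0.1419  0.0916  0.1186]
```

View pics/s1.png

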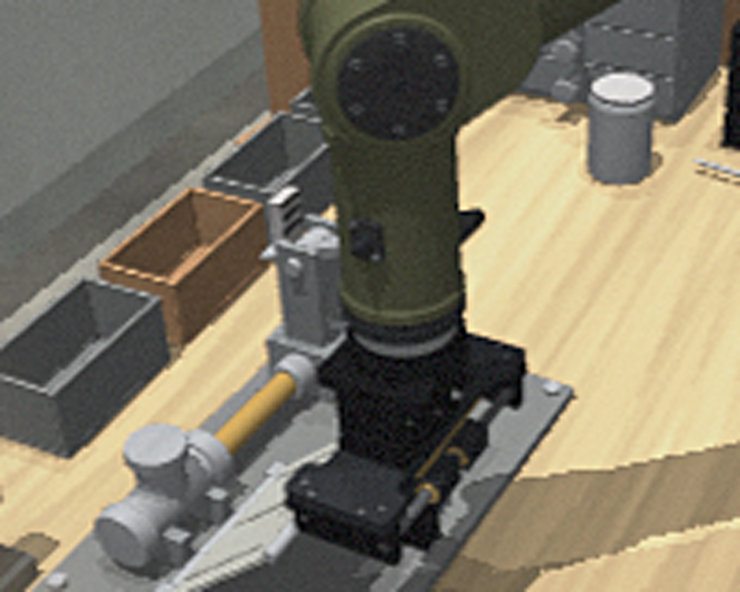

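Side view: the gripper body at (400,500) is just in front of the guard, and nothing is touching. I'll advance in +x.

>>> {"op": "move_arm", "data": {
  "steps": [
    [0,1.2,0,0,0,0,0],
    [0,1.2,0,0,0,0,0],
    [0,0.8,0,0,0,0,0],
    [0,0.6,0,0,0,0,0]
  ]
}}

```text
time_s: 3.07
tool_pos: [0.5464, 0.2101, 0.1237]
tool_rot: [-179.9, -0.2, -2.8]
force: [0.5, 0.4, 0.4]
grip_width: 0.0006
```

>>> {"op": "move_arm", "data": {
  "steps": [
    [0,0.6,0,0,0,0,0],
    [0,0.6,0,0,0,0,0]
  ]
}}

```text
time_s: 3.23
tool_pos: [0.5492, 0.2103, 0.1224]
tool_rot: [179.8, 0.9, -2.7]
force: [-35.5, -4.2, 26.0]
grip_width: 0.0003
```

>>> {"op": "move_arm", "data": {
  "steps": [
    [0,0.6,0,0,0,0,0],
    [0,0.6,0,0,0,0,0]
  ]
}}

```text
time_s: 3.4
tool_pos: [0.5525, 0.2114, 0.1227]
tool_rot: [179.5, 1.9, -2.5]
force: [-47.8, -4.2, 38.5]
grip_width: 0.0006
```

The push is jamming: friction on the bar points down as it tries to rise. I'll back off, drop the tips and sweep forward and up along the arc instead.

>>> {"op": "move_arm", "data": {
  "steps": [
    [0,-1.0,0,0,0,0,0],
    [0,-1.0,0,0.8,0,0,0],
    [0,0,0,1.4,0,0,0],
    [0,0,0,0,0,0,0]
  ]
}}

```text
time_s: 3.73
tool_pos: [0.5474, 0.2088, 0.0975]
tool_rot: [179.9, 0.1, -2.7]
force: [-0.4, 0.1, -1.1]
grip_width: 0.0004
```

Run:
```python
from h import *
o=env.get_obs();print(torig(o["tool_pos"]),o["tool_rot"],o["force"])
crop(cam("top"),160,135,300,235,5,"t2.png")
```

```text
[-0.0992  0.092   0.0975] [179.8966   0.1467  -2.74  ] [-0.3922  0.0954 -1.1336]
```

View pics/t2.png

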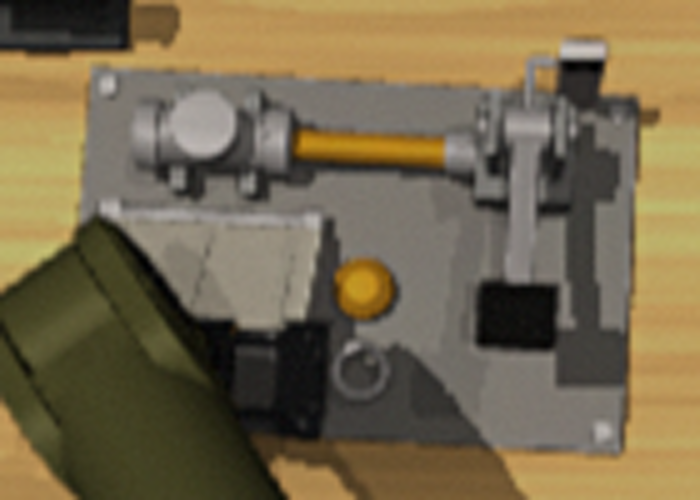

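Top view: the gripper body is over the guard's free edge at about (265,370). The coupling (360,370) and the cap (365,288) haven't moved. Now I'll sweep up and forward.

>>> {"op": "move_arm", "data": {
  "steps": [
    [0,0.5,0,-0.5,0,0,0],
    [0,0.5,0,-1.0,0,0,0],
    [0,0.5,0,-1.0,0,0,0]
  ]
}}

```text
time_s: 4.03
tool_pos: [0.5636, 0.2088, 0.125]
tool_rot: [180.0, 0.1, -2.8]
force: [-2.1, 0.7, -2.1]
grip_width: 0.0003
```

>>> {"op": "move_arm", "data": {
  "steps": [
    [0,0.9,0,-0.7,0,0,0],
    [0,0.9,0,-0.6,0,0,0],
    [0,1.0,0,-0.6,0,0,0],
    [0,1.0,0,-0.5,0,0,0]
  ]
}}

```text
time_s: 4.37
tool_pos: [0.6026, 0.2072, 0.1503]
tool_rot: [-180.0, -0.0, -2.8]
force: [-1.9, 0.2, -0.8]
grip_width: -0.0001
```

>>> {"op": "move_arm", "data": {
  "steps": [
    [0,1.0,0,-0.4,0,0,0],
    [0,1.0,0,-0.4,0,0,0],
    [0,0,0,0,0,0,0]
  ]
}}

```text
time_s: 4.62
tool_pos: [0.6246, 0.206, 0.1585]
tool_rot: [-179.9, -0.2, -2.9]
force: [-0.4, -1.2, 0.2]
grip_width: 0.0002
```

Run:
```python
from h import *
o=env.get_obs();print(torig(o["tool_pos"]),o["tool_rot"],o["force"])
crop(cam("top"),160,135,300,235,5,"t3.png")
crop(cam("side"),130,110,330,270,3.7,"s3.png")
```

```text
[-0.0219  0.0928  0.1585] [-179.8962   -0.1912   -2.8767] [-0.4374 -1.1934  0.1939]
```

View pics/t3.png

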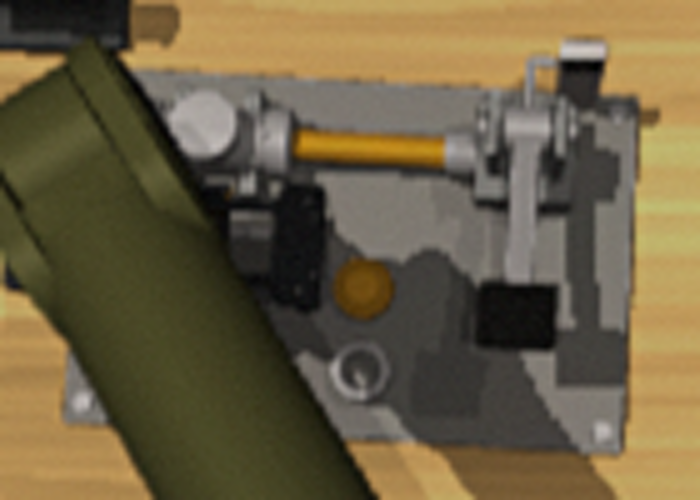

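View pics/s3.png

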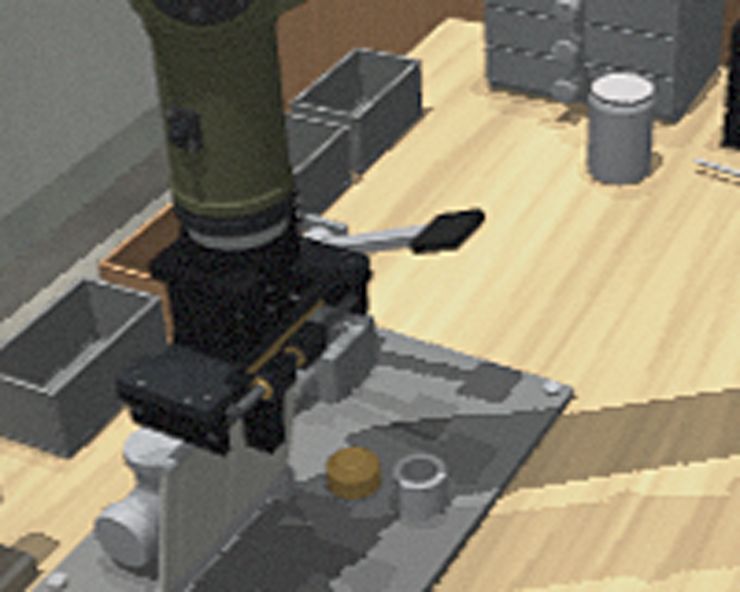

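Side view: the guard is nearly upright (panel around (230,520)), and the cap and coupling are untouched. By geometry about 27 mm of travel remains, so I'll push most of it and then measure.

>>> {"op": "move_arm", "data": {
  "steps": [
    [0,0.9,0,-0.1,0,0,0],
    [0,0.9,0,-0.1,0,0,0],
    [0,0.6,0,0,0,0,0],
    [0,0,0,0,0,0,0]
  ]
}}

```text
time_s: 5.05
tool_pos: [0.6472, 0.2048, 0.1586]
tool_rot: [-180.0, -0.1, -2.8]
force: [-0.6, -0.9, 0.2]
grip_width: 0.0006
```

Run:
```python
from h import *
o=env.get_obs();print(torig(o["tool_pos"]),o["tool_rot"],o["force"])
```

```text
[0.0008 0.0927 0.1586] [-179.9689   -0.0771   -2.8159] [-0.6345 -0.8805  0.1807]
```

>>> {"op": "move_arm", "data": {
  "steps": [
    [0,-2,0,0,0,0,0],
    [0,-3.5,0,0,0,0,0],
    [0,-4,0,0,0,0,0],
    [0,-4,0,-1,0,0,0],
    [0,-3,0,-3,0,0,0]
  ]
}}

```text
time_s: 5.47
tool_pos: [0.4763, 0.2115, 0.1939]
tool_rot: [179.8, 0.5, -2.7]
force: [0.4, -0.3, 1.7]
grip_width: 0.0006
```

Run:
```python
from h import *
o=env.get_obs();print(torig(o["tool_pos"]),o["tool_rot"],o["force"])
s=cam("side");t=cam("top")
crop(s,130,180,290,310,4.6,"s4.png");crop(t,160,135,300,235,5,"t4.png")
for a in (1.45,1.571,1.7):
  for y in (.02,.18):
    p=rig(.02-.14*np.cos(a),y,.032+.14*np.sin(a)); print(a,y,"side",(proj(s,p)-[130,180])*4.6+1.8,"top",(proj(t,p)-[160,135])*5+2)
```

```text
[-0.1703  0.0912  0.1939] [179.7993   0.4806  -2.7288] [ 0.3883 -0.3316  1.6611]
1.45 0.02 side [359.4673  95.242 ] top [301.5455 221.2406]
1.45 0.18 side [189.3079 259.1362] top [ 52.2852 207.418 ]
1.571 0.02 side [335.3792  86.2215] top [303.1927 194.8564]
1.571 0.18 side [163.4341 247.9841] top [ 54.1198 181.1119]
1.7 0.02 side [310.4188  79.7887] top [305.3068 167.404 ]
1.7 0.18 side [136.9176 239.4686] top [ 56.878  153.7652]
```

View pics/s4.png

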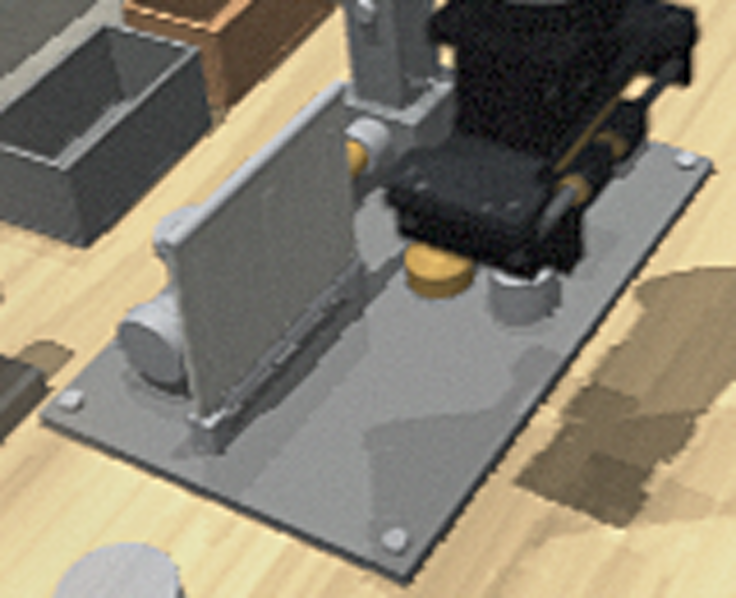

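View pics/t4.png

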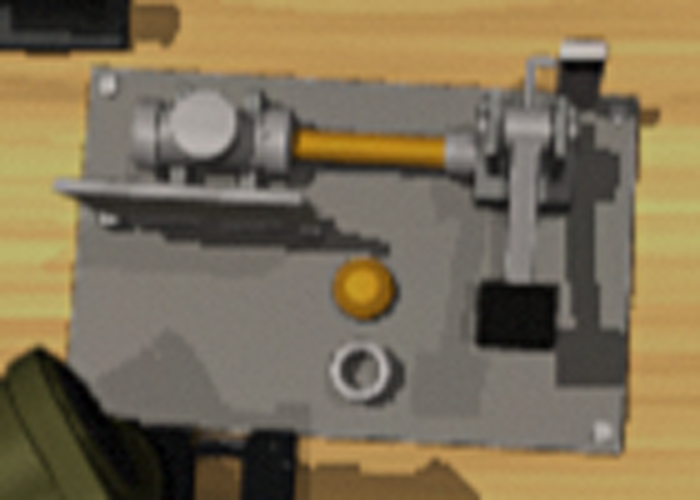

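The guard bar is at (58,187)–(303,199) in the top view and (172,242)–(342,86) in the side view. Contact geometry agrees: the angle is about 1.54, roughly 4 mm short at the edge. I'll nudge it that far.

>>> {"op": "move_arm", "data": {
  "steps": [
    [0,3,0,3,0,0,0],
    [0,4,0,1,0,0,0],
    [0,4,0,0,0,0,0],
    [0,3.5,0,0,0,0,0],
    [0,1,0,0,0,0,0]
  ]
}}

```text
time_s: 5.98
tool_pos: [0.6416, 0.202, 0.1563]
tool_rot: [180.0, -0.1, -3.1]
force: [-1.3, -1.0, 0.1]
grip_width: 0.0002
```

>>> {"op": "move_arm", "data": {
  "steps": [
    [0,0.6,0,0,0,0,0],
    [0,0.4,0,0,0,0,0],
    [0,0.4,0,0,0,0,0],
    [0,0,0,0,0,0,0]
  ]
}}

```text
time_s: 6.32
tool_pos: [0.649, 0.205, 0.1582]
tool_rot: [180.0, 0.0, -2.7]
force: [-0.1, -0.3, -0.5]
grip_width: 0.0005
```

Run:
```python
from h import *
o=env.get_obs();print(torig(o["tool_pos"]),o["tool_rot"],o["force"])
```

```text
[0.0025 0.093  0.1582] [179.9668   0.0415  -2.7172] [-0.0553 -0.2534 -0.5063]
```

>>> {"op": "move_arm", "data": {
  "steps": [
    [0,0.3,0,0,0,0,0],
    [0,0,0,0,0,0,0],
    [0,0,0,0,0,0,0]
  ]
}}

```text
time_s: 6.57
tool_pos: [0.6517, 0.205, 0.1586]
tool_rot: [180.0, 0.0, -2.7]
force: [-2.1, -0.3, -1.2]
grip_width: 0.0007
```

>>> {"op": "move_arm", "data": {
  "steps": [
    [0,-2,0,0,0,0,0],
    [0,-3.5,0,0,0,0,0],
    [0,-4,0,0,0,0,0],
    [0,-4,0,-2,0,0,0],
    [0,-2,0,-4,0,0,0]
  ]
}}

```text
time_s: 6.98
tool_pos: [0.4947, 0.2113, 0.2102]
tool_rot: [179.7, 0.6, -2.6]
force: [1.1, -0.1, 0.6]
grip_width: 0.0003
```

Run:
```python
from h import *
o=env.get_obs();print(o["tool_pos"],torig(o["tool_pos"]),o["tool_rot"],o["force"])
s=cam("side");t=cam("top")
crop(s,130,180,290,310,4.6,"s5.png");crop(t,160,135,300,235,5,"t5.png")
G=[180,0,YAW]
b=rig(.075-.129-.001,-.12,.25);print("pad above",b)
plan(o["tool_pos"],G,[([.46,.20,.26],G),([.47,0.02,.26],G),(b,G)])
```

```text
[0.4947 0.2113 0.2102] [-0.1519  0.0919  0.2102] [179.7117   0.5572  -2.5906] [ 1.1007 -0.0685  0.6005]
pad above [ 0.5813 -0.005   0.25  ]
[0, -1.71, 0.65, -2.49, 0.0, 0.0, 0.0]
[0, -1.7, 0.64, -2.49, 0.0, 0.0, 0.0]
-> [0.4601 0.2    0.26  ] [180.     0.    -2.75]
[0, 0.37, 3.59, -0.0, 0.0, 0.0, 0.0]
[0, 0.37, 3.59, -0.0, 0.0, 0.0, 0.0]
[0, 0.37, 3.58, -0.0, 0.0, 0.0, 0.0]
[0, 0.37, 3.59, -0.0, 0.0, 0.0, 0.0]
[0, 0.38, 3.58, -0.0, 0.0, 0.0, 0.0]
-> [0.47 0.02 0.26] [180.     0.    -2.75]
[0, 3.75, 0.66, 0.33, 0.0, 0.0, 0.0]
[0, 3.74, 0.65, 0.33, 0.0, 0.0, 0.0]
[0, 3.75, 0.66, 0.34, 0.0, 0.0, 0.0]
-> [ 0.5814 -0.005   0.25  ] [180.     0.    -2.75]
```

View pics/s5.png

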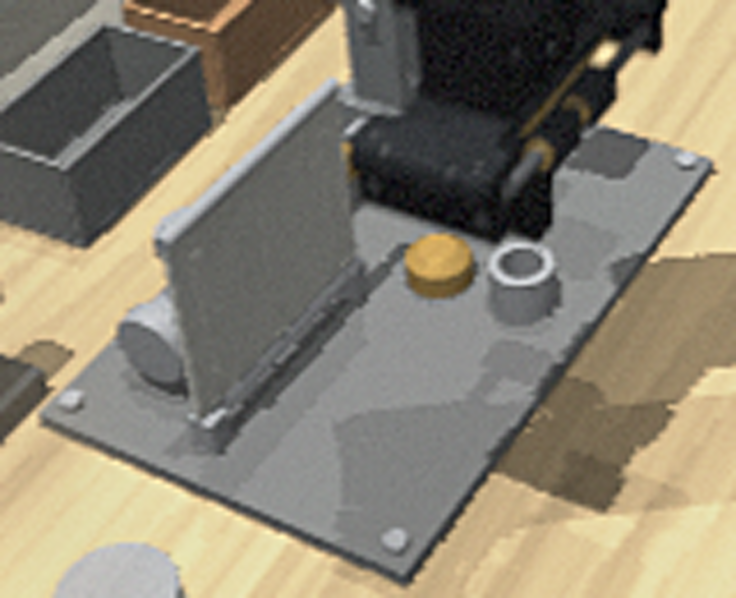

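View pics/t5.png

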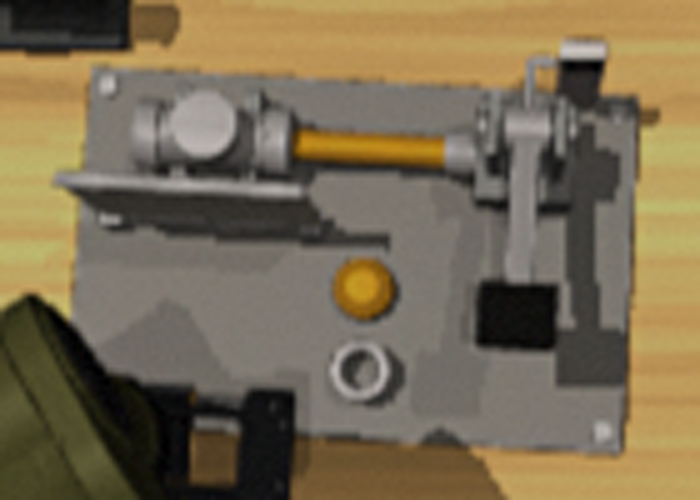

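The guard bar is now at (55,179)–(305,190) in the top view, against a predicted upright of (54,181)–(303,195). That puts it upright within about 0.02 rad. Next is the lever.

>>> {"op": "move_arm", "data": {
  "steps": [
    [0,-1.7,0.6,-2.5,0,0,0],
    [0,-1.7,0.6,-2.5,0,0,0],
    [0,0.4,3.6,0,0,0,0],
    [0,0.4,3.6,0,0,0,0],
    [0,0.4,3.6,0,0,0,0]
  ]
}}

```text
time_s: 7.5
tool_pos: [0.4746, 0.0922, 0.2658]
tool_rot: [179.9, -0.3, -2.6]
force: [1.7, -1.0, -0.0]
grip_width: 0.0004
```

>>> {"op": "move_arm", "data": {
  "steps": [
    [0,0.4,3.6,0,0,0,0],
    [0,0.4,3.6,0,0,0,0],
    [0,3.7,0.6,0,0,0,0],
    [0,3.7,0.6,0,0,0,0],
    [0,0,0,0,0,0,0]
  ]
}}

```text
time_s: 7.92
tool_pos: [0.5568, 0.0011, 0.2618]
tool_rot: [-179.9, -0.0, -3.1]
force: [-0.4, -1.0, -0.6]
grip_width: 0.0011
```

Run:
```python
from h import *
o=env.get_obs();print(o["tool_pos"],torig(o["tool_pos"]),o["tool_rot"],o["force"])
crop(cam("side"),150,60,330,220,3.7,"s6.png")
G=[180,0,YAW]
plan(o["tool_pos"],G,[(rig(-.055,-.12,.25),G)])
# tip flat bottom half width w, lever q -> tip z for tip centre at rig x X
X=-.055
for q in (0,.25,.5,.75,.81):
    b=.40-q; u=np.array([-np.cos(b),np.sin(b)]);n=np.array([np.sin(b),np.cos(b)])
    P=np.array([.075,.14])+.14*u+.006*n
    zz=[P[1]+(X+e-P[0])*(u[1]/u[0]) for e in(-.0095,0,.0095)]
    print(q,P,"tip z contact",max(zz),zz[1],"TCP",max(zz)+.025)
```

```text
[0.5568 0.0011 0.2618] [-0.0798 -0.115   0.2618] [-179.8616   -0.0406   -3.0894] [-0.3747 -1.0137 -0.6172]
[0, 2.48, 0.5, 1.18, 0.0, 0.0, 0.0]
-> [ 0.5813 -0.0051  0.25  ] [180.     0.    -2.75]
0 [-0.0516  0.2   ] tip z contact 0.20549388058427304 0.2014773450062605 TCP 0.23049388058427303
0.25 [-0.0625  0.1669] tip z contact 0.16715150157517417 0.16571571700362037 TCP 0.19215150157517416
0.5 [-0.0649  0.132 ] tip z contact 0.13393979752410595 0.1329866181392942 TCP 0.15893979752410595
0.75 [-0.0586  0.0976] tip z contact 0.10240130747323482 0.0989335367723458 TCP 0.12740130747323483
0.81 [-0.0558  0.0897] tip z contact 0.09416915309693269 0.09004015665323374 TCP 0.11916915309693268
```

View pics/s6.png

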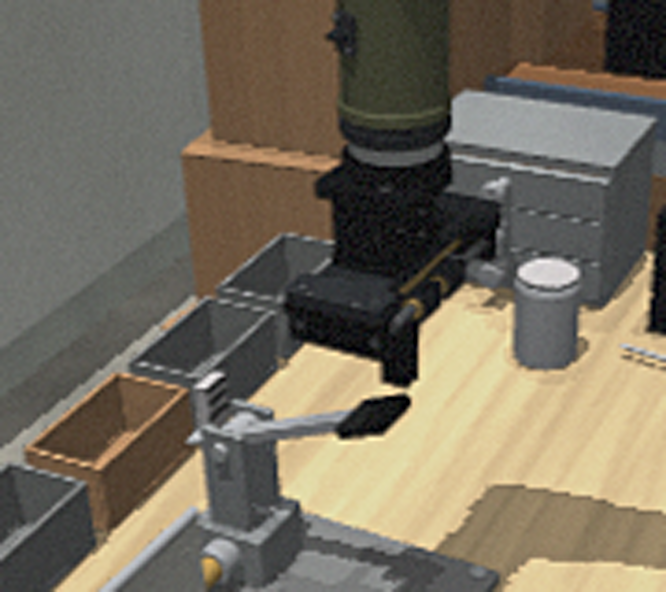

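Side view: the tips are at (400,375), just above the pad at (375,412). I'll centre on the pad and go down.

>>> {"op": "move_arm", "data": {
  "steps": [
    [0,2.0,0.5,1.0,0,0,0],
    [0,0,0,1.0,0,0,0],
    [0,0,0,0,0,0,0]
  ]
}}

```text
time_s: 8.22
tool_pos: [0.5704, -0.0005, 0.2425]
tool_rot: [-180.0, 0.2, -2.7]
force: [-1.4, -0.2, -0.4]
grip_width: 0.0002
```

>>> {"op": "move_arm", "data": {
  "steps": [
    [0,0,0,1.0,0,0,0],
    [0,0,0,0.8,0,0,0],
    [0,0,0,0.8,0,0,0]
  ]
}}

```text
time_s: 8.47
tool_pos: [0.5699, 0.0002, 0.2195]
tool_rot: [179.9, 0.1, -2.7]
force: [-2.0, 0.2, 7.8]
grip_width: 0.0007
```

>>> {"op": "move_arm", "data": {
  "steps": [
    [0,0,0,0.8,0,0,0],
    [0,0,0,0.8,0,0,0],
    [0,0,0,0.8,0,0,0],
    [0,0,0,0.8,0,0,0]
  ]
}}

```text
time_s: 8.8
tool_pos: [0.5708, -0.0003, 0.1867]
tool_rot: [180.0, 0.0, -2.7]
force: [-4.6, -0.6, 9.5]
grip_width: 0.0005
```

>>> {"op": "move_arm", "data": {
  "steps": [
    [0,0,0,1.0,0,0,0],
    [0,0,0,1.0,0,0,0],
    [0,0,0,1.0,0,0,0],
    [0,0,0,1.0,0,0,0]
  ]
}}

```text
time_s: 9.13
tool_pos: [0.5719, -0.0004, 0.147]
tool_rot: [180.0, -0.1, -2.7]
force: [-1.1, 0.4, 10.7]
grip_width: 0.0002
```

>>> {"op": "move_arm", "data": {
  "steps": [
    [0,0,0,0.6,0,0,0],
    [0,0,0,0.6,0,0,0],
    [0,0,0,0,0,0,0]
  ]
}}

```text
time_s: 9.38
tool_pos: [0.5726, -0.0005, 0.1346]
tool_rot: [180.0, -0.2, -2.7]
force: [2.0, -0.6, 5.5]
grip_width: 0.0002
```

>>> {"op": "move_arm", "data": {
  "steps": [
    [0,0,0,0.4,0,0,0],
    [0,0,0,0,0,0,0]
  ]
}}

```text
time_s: 9.55
tool_pos: [0.5727, -0.0005, 0.1311]
tool_rot: [180.0, -0.2, -2.7]
force: [1.8, -0.2, 5.9]
grip_width: 0.0005
```

Run:
```python
from h import *
o=env.get_obs();print(o["tool_pos"],torig(o["tool_pos"]),o["tool_rot"],o["force"])
crop(cam("side"),150,110,310,250,4.2,"s7.png");crop(cam("top"),160,135,300,235,5,"t7.png")
```

```text
[ 0.5727 -0.0005  0.1311] [-0.0638 -0.1159  0.1311] [179.9945  -0.1785  -2.7499] [ 1.7846 -0.2064  5.9235]
```

View pics/s7.png

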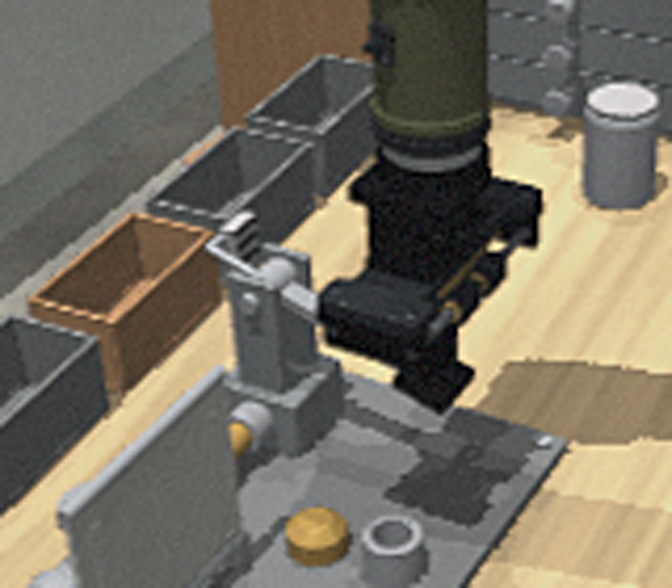

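View pics/t7.png

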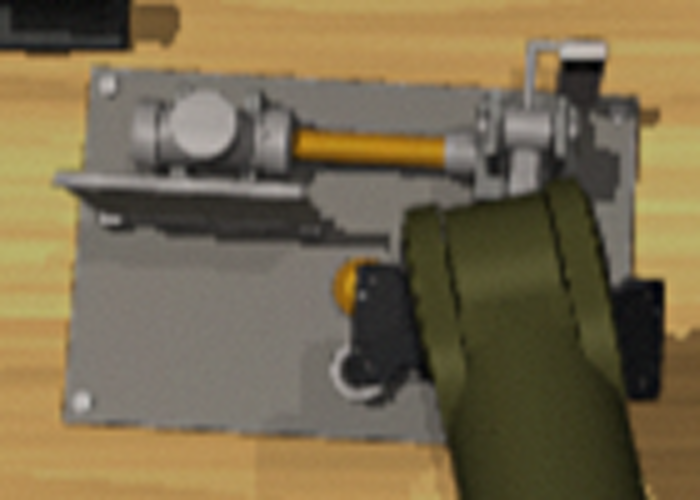

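Side view: the lever is pressed to about 0.70, with the pointer near the top line at (215,243), and the guard still upright. I'll press 3 mm at a time and watch the force.

>>> {"op": "move_arm", "data": {
  "steps": [
    [0,0,0,0.3,0,0,0],
    [0,0,0,0,0,0,0]
  ]
}}

```text
time_s: 9.82
tool_pos: [0.5729, -0.0005, 0.1285]
tool_rot: [180.0, -0.2, -2.8]
force: [1.2, -0.3, 8.0]
grip_width: 0.0006
```

>>> {"op": "move_arm", "data": {
  "steps": [
    [0,0,0,0.3,0,0,0],
    [0,0,0,0,0,0,0]
  ]
}}

```text
time_s: 9.98
tool_pos: [0.5733, -0.0005, 0.1258]
tool_rot: [180.0, -0.3, -2.8]
force: [1.7, -0.0, 8.3]
grip_width: 0.0004
```

Run:
```python
from h import *
o=env.get_obs();print(o["tool_pos"],torig(o["tool_pos"]),o["tool_rot"],o["force"])
s=cam("side");crop(s,190,145,250,195,10,"s8.png")
# pixel of black pad bottom corner etc.: predicted pad-corner pixels for several q
for q in (.68,.72,.75,.78,.81):
    b=.4-q;u=np.array([-np.cos(b),np.sin(b)])
    tl=np.array([.075,.14])-.05*u
    print(q,[(proj(s,rig(P[0],y,P[1]))).round(1) for P,y in ((np.array([.075,.14])+.1625*u,-.095),(np.array([.075,.14])+.1625*u,-.145))])
crop(s,230,180,280,220,12,"s9.png")
```

```text
[ 0.5733 -0.0005  0.1258] [-0.0632 -0.1159  0.1258] [179.9904  -0.2644  -2.7504] [ 1.7429 -0.003   8.2674]
0.68 [array([256. , 207.7]), array([263.7, 198.6])]
0.72 [array([255.4, 209.2]), array([263.2, 200.1])]
0.75 [array([255. , 210.3]), array([262.7, 201.2])]
0.78 [array([254.5, 211.3]), array([262.2, 202.2])]
0.81 [array([254. , 212.3]), array([261.7, 203.2])]
```

View pics/s8.png

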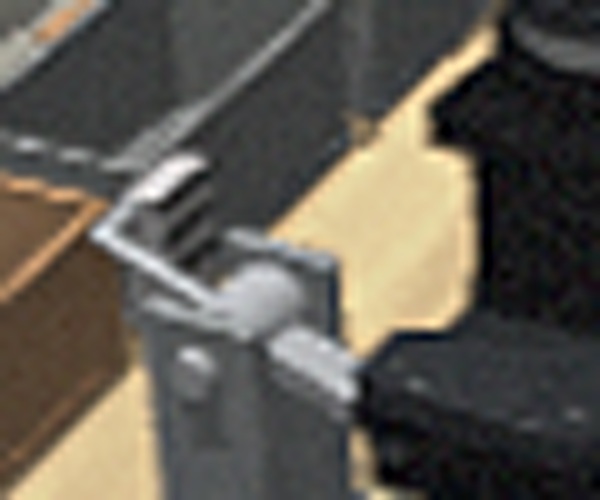

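View pics/s9.png

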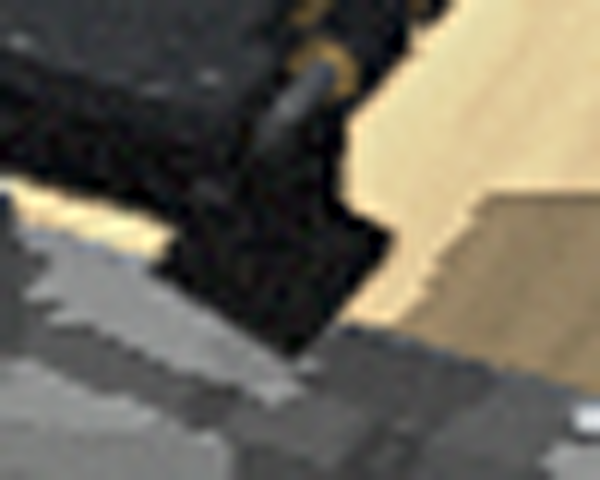

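Run:
```python
from h import *
s=cam("side")
for k in range(3):
    o=env.get_obs();print(o["time_s"],o["tool_pos"],o["force"]); viewer.read_camera("side")
for q in (.66,.70,.74,.75,.78,.81):
    b=.4-q;u=np.array([-np.cos(b),np.sin(b)]);n=np.array([np.sin(b),np.cos(b)])
    P=np.array([.075,.14])+.1625*u;A=P-.006*n;B=P+.006*n
    X=-.0632;c=np.array([.075,.14])+.14*u+.006*n
    print(q,"near bottom",proj(s,rig(A[0],-.095,A[1])).round(1),"far top",proj(s,rig(B[0],-.145,B[1])).round(1),"far bottom",proj(s,rig(A[0],-.145,A[1])).round(1),"TCPz",c[1]+(X+.0095-c[0])*u[1]/u[0]+.025)
```

```text
10.0833 [ 0.5733 -0.0006  0.1261] [ 1.1436 -0.8767  8.1935]
10.1333 [ 0.5733 -0.0005  0.1261] [ 0.92   -0.4236  7.3148]
10.1833 [ 0.5733 -0.0005  0.1262] [ 1.3506 -0.5097  9.1094]
0.66 near bottom [255.8 208.4] far top [264.4 196.4] far bottom [263.5 199.3] TCPz 0.13697170123720986
0.7 near bottom [255.2 209.8] far top [264. 198.] far bottom [263.  200.7] TCPz 0.13146893428447004
0.74 near bottom [254.6 211.2] far top [263.4 199.5] far bottom [262.3 202.1] TCPz 0.12583839188657645
0.75 near bottom [254.4 211.6] far top [263.3 199.9] far bottom [262.1 202.5] TCPz 0.12440807381562535
0.78 near bottom [253.9 212.6] far top [262.9 201. ] far bottom [261.6 203.5] TCPz 0.12005647268721453
0.81 near bottom [253.3 213.6] far top [262.4 202. ] far bottom [261.  204.5] TCPz 0.1156051772192136
```

The far top corner of the pad (262.9,200.0), the tip height (0.738) and the 8 N force all put the lever at about 0.74–0.75. One more 1 mm nudge will centre it.

>>> {"op": "move_arm", "data": {
  "steps": [
    [0,0,0,0.15,0,0,0],
    [0,0,0,0,0,0,0],
    [0,0,0,0,0,0,0],
    [0,0,0,0,0,0,0]
  ]
}}

```text
time_s: 10.57
tool_pos: [0.5736, -0.0005, 0.1249]
tool_rot: [180.0, -0.3, -2.8]
force: [1.2, 0.8, 8.6]
grip_width: 0.0005
```

Run:
```python
from h import *
F=[]
for k in range(6):
    o=env.get_obs();F.append(np.r_[o["tool_pos"],o["force"]]); s=viewer.read_camera("side")
print(np.mean(F,0),np.std(F,0))
crop(s,190,145,250,195,12,"s10.png");crop(s,120,130,320,280,3.8,"s11.png")
crop(cam("top"),160,135,300,235,5,"t11.png");cv2.imwrite("pics/w11.png",cam("wrist")["img"][:,:,::-1])
```

```text
[ 0.5736 -0.0005  0.125   1.3402 -0.0852  8.5299] [0.     0.     0.     0.6631 0.5361 0.5442]
```

View pics/s10.png

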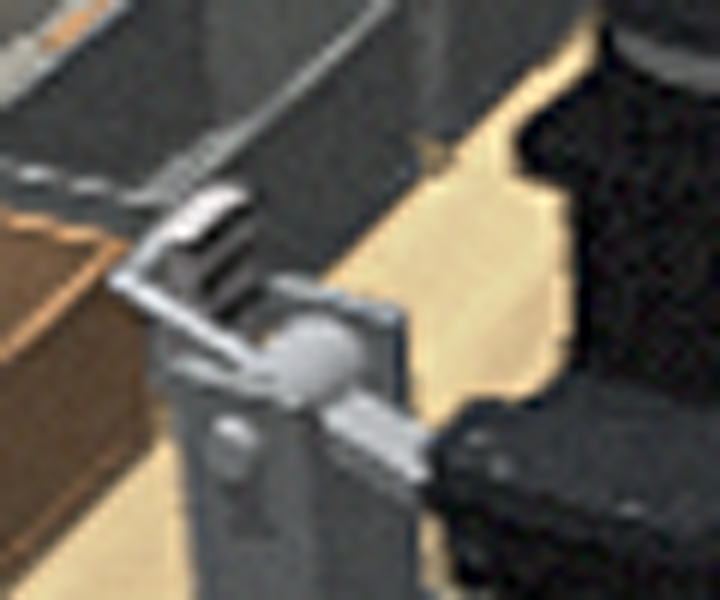

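View pics/s11.png

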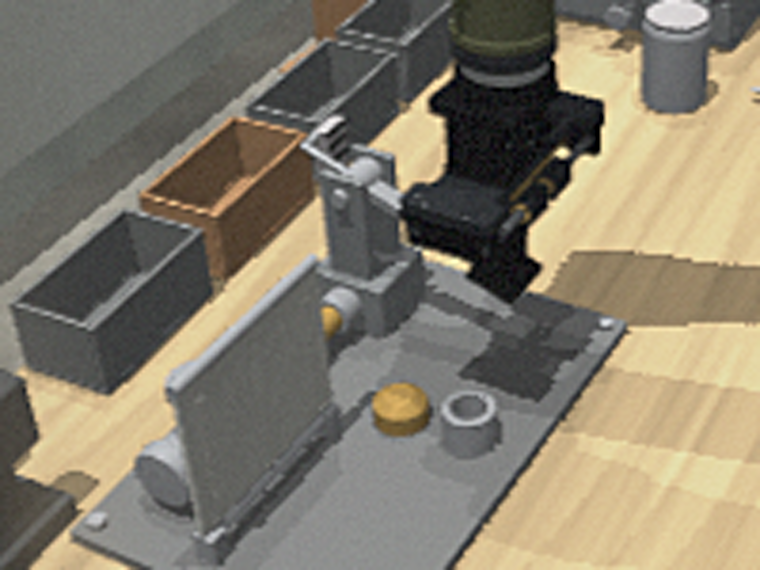

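View pics/w11.png

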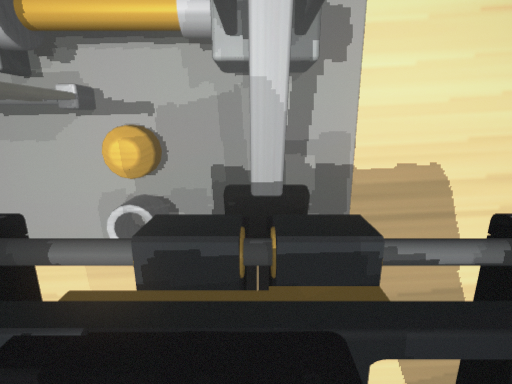

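The lever is at about 0.746 with a steady 8.5 N. The pointer's tip leg (118,278)→(165,230) meets the top line, the pad is centred under the fingers, the guard is upright, and the bystanders are where they were. Handing in.

Run:
```python
from h import *
print(job.sign_off()); o=env.get_obs();print(o["time_s"],o["tool_pos"],o["force"])
```

```text
the job is handed in; nothing more can be done
None
the job is handed in; nothing more can be done
```

The guard is folded up, and the lever is pressed to the third notch. I handed the job in at about 11 s of the 46 s allowed, with the fingertips still holding the lever down.

- **Guard:** it stands upright to within about 0.02 rad, judged from the top and side views. I had to correct it once, because the first push left it about 0.03 rad short.
- **Lever:** the tip height puts it at about 0.746, against the notch at 0.75, with a steady 8.5 N of holding force. The pointer meets the top line. One pad corner in the side view fits 0.75, but the other read lower, about 0.69.
- **Loose things:** the coupling and end cap look unmoved in the pictures. I kept the arm clear of the wrench, screwdriver, can and jar, but did not measure any of the six again.
- **Failed first push:** pushing the guard straight forward jammed on friction, with wrist force readings up to about 48 N along x and 38 N upward, roughly 61 N combined. That was the closed fingers on the edge bar, under the 120 N wrist limit. I backed off and swept up along the arc instead, which took only about 3 N.

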